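# Set and lock a telescoping plate press

### The arm

A 7-joint arm with a two-finger parallel gripper is mounted at the origin on the work surface. World frame = base frame: x ahead of the robot, y to its left, z up, the work surface at z = 0. Lengths are in m, angles in rad, forces in N, time in s.
With the tool pointing down it reaches from about 0.4 to 0.85 m from the base axis. Payload 4.5 kg.
Tool frame: the origin (TCP) lies at the very end of the fingers, on their centre line; the grasp point (between the pads) lies 19 mm behind it; z points along the fingers, y is the line along which they close (so a half turn about z gives the same grasp; the last joint's range is limited). The gripper opens to 88 mm and grips with 3 to 60 N. Pads are 18 mm wide; open, the fingers measure 123 mm over their backs; the gripper's body (75 mm by 187 mm) begins 45 mm behind the grasp point.
Start: joints at [-1.18, 0.689, -0.195, 1.565, 0.157, 0.902, -0.215], TCP at [0.218, 0.586, 0.239] pointing down, gripper open.
Joint ranges: [-3.01, 3.01], [-0.46, 2.08], [-1.47, 1.51], [0.13, 2.56], [-1, 4.14], [0.04, 2.09], [-2.66, 2.66]. Speed limits (rad/s): [2.57, 2.57, 3.14, 3.14, 3.14, 3.14, 3.14].

### API

Orientations are given as a unit quaternion [x, y, z, w].
In Python, from plant import r gives the robot as it stands. The module is installed in compiled form; this text tells all that it offers.
- The arm moves only by the tool step_arm, never from a script. Its argument "increments" is a list of rows, each a list of 2 entries, a list of its own where there are three numbers: the shift along the world's x, y, z in cm, then the turn, a rotation vector about the world's x, y, z in degrees. A call has exactly 10 rows; each row shifts and turns the commanded pose from where the row before left it; what a row does not reach is not made up. A row lasts 1/10 s, in which the tool goes at most 50 mm and 8.59 degrees, less where a joint would pass 70% of its speed; a pose out of reach is approached as far as the arm can. A call is refused whole if a number of a shift passes 5 or a number of a turn 8.59, either way. A call with a gripper value outside its range is refused whole. "fingers" is the opening, from 0 (shut) to 1 (fully open), set as the call begins (left out, the last holds). The fingers move at their own pace and stop on an object; "grip_force" is the grip in N (left out, the last holds). Time passes only in rows, so rows that do not move let the fingers close, or fill a call up. It gives the time, the measured TCP pose, the force, the opening and the grip force at its end, in the units of the state.
- r.get_state(): the state, without advancing time (a new reading comes with each control period).
- r.snapshot(name): name is "scene" or "top" or "wrist"; returns (picture, depth): 384x512x3 uint8, red, green, blue; 384x512 float32, m along the optical axis (not along the pixel's ray), 0 where there is no reading.
- r.calibration(name): a dict with "fov_y" (degrees; the focal length in pixels is half the picture's height over the tangent of half this angle, whatever the lens; pixels are square), "cx", "cy" (the principal point, pixels), "R" (3x3) and "t" (3): a world point X has camera coordinates R X + t. Camera axes: x right, y down, z forward; pixel columns grow to the right and rows downward; lengths in m; the calibration is good to about 2 mm. A picture is of the moment at which its call begins: read the wrist's pose just before it. calibration takes no time and is no camera call; for the wrist camera it gives the pose at the moment of the call.
- r.finish_job(): hands the job in; it is judged then, once.
The state is a dict: "clock": time; "q": joint angles; "qd": joint speeds; "joint_torque": joint torques, N m; "tool_pos": TCP position; "eef_rot": TCP orientation; "contact_force": force on the tool from outside, world axes, zero at the start; "moment": the same for the moment, N m; "opening": opening from 0.0 (shut) to 1.0 (fully open); "finger_force": force on a finger pad.
Only numpy, scipy, OpenCV 4.12 (cv2) and the standard library are available. Lean on these libraries where they do the work, as an engineer would, in place of code of your own. Each camera call takes 0.05 s, during which the arm holds its last target. There are 200 camera calls.

### The job

Clamp the well plate in its cold block with the bench press: turn the black handle anticlockwise (seen from above) until its telescoping rod is unlocked, slide the rod down until the foot presses the plate with about 10 N, and, still pressing, turn the handle back clockwise as far as it goes so that it locks in the nearest notch and the foot keeps pressing on the plate after you let go (the notch nearest to 10 N is right). Go gently: the plate must never be pressed with more than 25 N, and the bottle, tube rack and pipette nearby are to be left where they are.

Things in the scene. Friction and masses are not known exactly. Their poses are not given: they have to be found in the camera images.
- press: Fixed bench press: white base plate 185 x 170 x 10 mm, blue column 28 x 44 mm rising to 175 mm at its -x side (98 mm from the rod axis), blue arm and black round sleeve (44 mm across, top 185 mm above the bench) in which the rod runs. Origin: on the bench, straight below the vertical rod axis; z up. Place and yaw differ each time.
- grip (a point): Centre of the black bar handle on the telescoping rod: bar 64 mm long (its x axis), 26 mm wide (its y axis; pinch it across this), 34 mm high, red stripe on top of its +x half. The steel rod below is 20 mm across, its brass teeth reach 15 mm from the axis. The point lies on the rod axis, turns with the handle and goes down with the rod; 290 mm above the bench when the rod is fully raised.
- twist (a joint): Turn of the handle about the rod axis, rad: 0 = locked (clockwise stop, bar's x axis along the press's x axis), grows anticlockwise seen from above; the rod is free to slide from about 0.8 on, stop at 1.35. Turning takes about 0.06 N m and it stays where it is left.
- extension (a joint): How far the rod is slid down, m: 0 = fully raised (it starts there, locked), 0.070 = lowest. Unlocked, it slides with about 3.5 N of drag (rod, handle and foot weigh 0.28 kg, so it stays where it is left) and springs back up part-way if let go while pressing.
- catch (a point): Catch inside the sleeve, 165 mm above the bench, under which the rod's teeth turn to lock. It locks only in notches every 6 mm: with the extension within about 0.8 mm of 0, 0.006, 0.012 m and so on. In between, the teeth meet the catch end-on and the handle stops short: move up or down a little. Locked and pressing, the rod settles up by about 1 mm against the catch.
- foot: Aluminium pressing foot 50 x 80 x 8 mm under the rod, which does not turn with the handle; it is sprung against the rod: 1.2 N per mm, 14 mm of travel, no preload, so one notch changes the press by about 7 N. Origin: centre of its underside, 114 mm above the bench at extension 0.
- block: Fixed white cold block 100 x 144 x 36 mm standing on the press's base plate under the foot, with the grey well plate (84 x 126 mm) in it. Origin: centre of the block's underside. How high the plate sits is not measured: its top is anywhere from 68 to 84 mm above the bench, different each time, so it must be felt.
- bottle_mid (a point): Bystander: wash bottle, 72 mm across, 168 mm high with its bent white spout reaching 54 mm from its axis along +x; this point is on its axis, 60 mm above the bench.
- tuberack_mid (a point): Bystander: yellow microtube rack 75 x 110 x 45 mm (51 mm with tubes), this point at its centre, 22 mm above the bench.
- pipette_mid (a point): Bystander: grey pipette lying on the bench along its y axis, 241 mm long (120 mm from this point towards each end), 26 mm high; this point is 13 mm above the bench.

How it is judged:
By the outcome, as a careful person would: the job done as asked, in the order asked, and still so for the second after the job is handed in, with the robot touching nothing.
It also fails if it takes over 64 s, if anything falls off the work surface, if the arm or the gripper's body presses on something with over 40 N, if the wrist force passes 120 N, or if a joint passes its speed limit or range.

## Working session

There is one attempt and no reset: what is moved stays moved. The work goes in short steps, Python scripts to look and compute and a tool call to move; the robot and the scene stay as the last step left them, time stands still between calls to the robot, and variables do not carry over. Pictures are saved under pics/ and viewed, at most 10 in all, crops included, and the job is handed in when it is done.

Besides the shell and the picture viewer there is one more tool, called by a JSON object that holds its "op" and its "data", one argument or row to a line. step_arm: Moves the arm, as the interface text tells. Its arguments: {"type":"object","properties":{"increments":{"type":"array","items":{"type":"array"}},"fingers":{"type":"number"},"grip_force":{"type":"number"}},"required":["increments"]}

```bash
mkdir -p pics
python3 - <<'E'
from plant import r
import cv2,numpy as np
s=r.get_state();print({k:np.round(v,3).tolist() for k,v in s.items()})
ims=[]
for n in("scene","top"):
    p,d=r.snapshot(n);c=r.calibration(n);print(n,c)
    np.savez(f"{n}.npz",p=p,d=d,R=c["R"],t=c["t"],f=192/np.tan(np.radians(c["fov_y"]/2)),cx=c["cx"],cy=c["cy"])
    cv2.imwrite(f"pics/{n}.png",p[:,:,::-1])
E
```

```text
{'clock': 0.0, 'q': [-1.18, 0.69, -0.195, 1.566, 0.157, 0.902, -0.215], 'qd': [-0.0, -0.001, -0.001, 0.0, -0.001, 0.001, 0.001], 'joint_torque': [0.0, -52.758, -1.267, -15.342, -0.053, 0.006, 0.0], 'tool_pos': [0.218, 0.585, 0.238], 'eef_rot': [0.177, 0.984, -0.001, -0.0], 'contact_force': [0.215, -0.382, -0.494], 'moment': [-0.043, 0.007, -0.035], 'finger_force': 0.0, 'opening': 0.997}
scene {'fov_y': 42.89367684883525, 'cx': 250.646533064653, 'cy': 193.87579803062263, 'R': array([[ 0.25059318,  0.96799514,  0.01372805],
       [ 0.64548243, -0.15649956, -0.74756961],
       [-0.72149532,  0.19619706, -0.66404158]]), 't': array([-0.1997495 , -0.22560073,  1.64088406])}
top {'fov_y': 57.39172478642073, 'cx': 254.5967159776043, 'cy': 188.88551337332356, 'R': array([[ 0.0059954 , -0.99987279, -0.01478048],
       [-0.99776675, -0.00499816, -0.06660732],
       [ 0.06652497,  0.01514681, -0.99766979]]), 't': array([0.07039812, 0.62566714, 1.05546625])}
```

View pics/top.png

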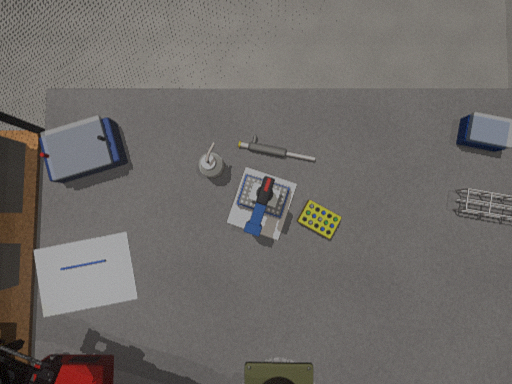

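View pics/scene.png

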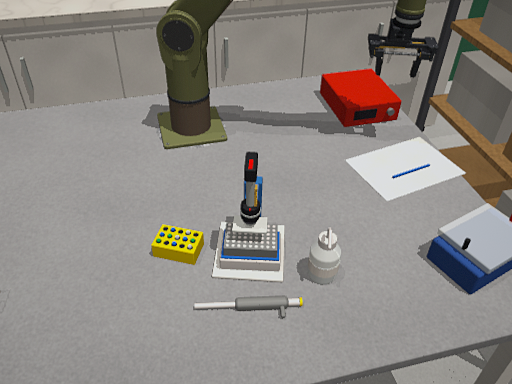

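The top view shows the press at about (263,205), with the black handle's red stripe at (267,184) and the blue column at (255,222). The bottle is at (210,165), the pipette lies around (278,151), and the rack is at (320,219). In the scene view the press column is on the robot's side, with the handle at (251,165).

```bash
cat > h.py <<'E'
import numpy as np,cv2
def load(n):
    return np.load(n+".npz")
def cloud(z):
    v,u=np.mgrid[:384,:512];d=z["d"].astype(float)
    X=np.stack([(u-z["cx"])/z["f"]*d,(v-z["cy"])/z["f"]*d,d],-1)
    return (X-z["t"])@z["R"]
def rect(P):
    (c,s,a)=cv2.minAreaRect((P[:,:2]*1000).astype(np.float32));return np.round(c,1),np.round(s,1),round(a,1)
E
python3 - <<'E'
from h import *
for n in("top","scene"):
    z=load(n);W=cloud(z);p=z["p"].astype(int);R,G,B=p[...,0],p[...,1],p[...,2];ok=z["d"]>0
    near=ok&(W[...,0]>.35)&(W[...,0]<.75)&(abs(W[...,1])<.3)
    red=near&(R>120)&(G<60)&(B<60)
    bar=near&(W[...,2]>.27)&(W[...,2]<.34)
    blue=near&(B>R+40)&(W[...,2]>.14)&(W[...,2]<.2)
    yel=near&(R>120)&(G>120)&(B<90)
    white=near&(W[...,2]>.003)&(W[...,2]<.018)
    for k,m in dict(red=red,bar=bar,blue=blue,yel=yel,base=white).items():
        if m.sum()>5: P=W[m];print(n,k,m.sum(),P.mean(0).round(4),rect(P),"z",np.percentile(P[:,2],[5,50,95]).round(3))
E
```

```text
top red 22 [0.6166 0.0419 0.3083] (array([617.4,  41.6]), array([ 7.1, 29. ]), 71.8) z [0.305 0.308 0.311]
top bar 321 [0.6036 0.0464 0.3069] (array([604.4,  46.3]), array([25.7, 63.8]), 72.6) z [0.304 0.307 0.31 ]
top blue 390 [0.5339 0.0692 0.1746] (array([537.5,  69.3]), array([41.2, 81.8]), 74.1) z [0.172 0.175 0.177]
top yel 628 [ 0.5364 -0.1202  0.0452] (array([ 533.9, -124.2]), array([117.7,  73.7]), 61.4) z [0.042 0.045 0.048]
top base 3298 [ 0.5604 -0.0011  0.0068] (array([ 5.5e+02, -1.0e-01]), array([399.6, 599.8]), 0.0) z [0.003 0.005 0.013]
scene red 49 [0.6191 0.0411 0.2939] (array([617.6,  42. ]), array([ 8.7, 32.7]), 71.2) z [0.185 0.306 0.308]
scene bar 383 [0.6172 0.0419 0.2988] (array([606.3,  45. ]), array([25.9, 68.2]), 72.1) z [0.278 0.304 0.307]
scene blue 121 [0.5301 0.0791 0.1669] (array([545.6,  64.4]), array([41.6, 96.4]), 68.4) z [0.145 0.171 0.175]
scene yel 758 [ 0.5458 -0.1154  0.047 ] (array([552.3, -58.5]), array([250.9,  99.5]), 78.7) z [0.039 0.043 0.047]
scene base 1869 [0.63   0.0148 0.0092] (array([549.9,   4.6]), array([398.5, 585.8]), 0.8) z [0.003 0.009 0.017]
```

The handle is at (0.604, 0.046) and the press yaw is about -18°. The bar measures 64 x 26 mm with its top at 0.307, which matches the given sizes. I'll move above it with the tool turned about -178°, so joint 7 has room left for the twist.

{"op": "step_arm", "data": {
  "increments": [
    [[1.5,-2,2],[0,0,-8.5]],
    [[1.5,-2,2],[0,0,-8.5]],
    [[1.9,-2.7,2],[0,0,-8.5]],
    [[1.9,-2.7,2],[0,0,-8.5]],
    [[1.9,-2.7,2],[0,0,-8.5]],
    [[1.9,-2.7,2],[0,0,-8.5]],
    [[1.9,-2.7,2],[0,0,-8.5]],
    [[1.9,-2.7,1],[0,0,-8.5]],
    [[1.9,-2.7,1],[0,0,-8.5]],
    [[1.9,-2.7,0],[0,0,-8.5]]
  ],
  "fingers": 1,
  "grip_force": 40
}}

```text
clock: 1.1
tool_pos: [0.4013, 0.3288, 0.3999]
eef_rot: [0.797, 0.603, 0.001, -0.0]
contact_force: [0.0, 0.5, 0.4]
opening: 1.0
finger_force: 0.0
```

{"op": "step_arm", "data": {
  "increments": [
    [[1.9,-2.7,0],[0,0,-8.5]],
    [[1.9,-2.7,0],[0,0,-8.5]],
    [[1.9,-2.7,0],[0,0,-8.5]],
    [[1.9,-2.7,0],[0,0,-8.5]],
    [[1.9,-2.7,0],[0,0,-8.5]],
    [[1.9,-2.7,0],[0,0,-8.5]],
    [[1.9,-2.7,0],[0,0,-8.5]],
    [[1.9,-2.7,0],[0,0,-8.5]],
    [[1.9,-2.7,0],[0,0,-8.5]],
    [[1.9,-2.7,0],[0,0,-7]]
  ]
}}

```text
clock: 2.1
tool_pos: [0.5906, 0.0588, 0.3983]
eef_rot: [0.997, -0.081, -0.001, 0.0]
contact_force: [1.0, 0.3, 0.6]
opening: 1.003
finger_force: 0.0
```

```bash
cat > st.py <<'E'
from plant import r
import numpy as np
from scipy.spatial.transform import Rotation as Ro
def st():
    s=r.get_state();M=Ro.from_quat(s["eef_rot"]).as_matrix()
    print("t",round(s["clock"],2),"p",np.round(s["tool_pos"],4),"yaw_y",np.degrees(np.arctan2(M[1,1],M[0,1])).round(2),"zax",M[:,2].round(3),"F",np.round(s["contact_force"],2),"M",np.round(s["moment"],3),"q",np.round(s["q"],2),"op",round(s["opening"],3))
    return s
if __name__=="__main__": st()
E
python3 st.py
```

```text
t 2.1 p [0.5906 0.0588 0.3983] yaw_y -99.23 zax [-0.001  0.    -1.   ] F [1.02 0.28 0.57] M [-0.008  0.13   0.025] q [-0.52  0.56  0.64  1.44 -0.34  1.25 -1.58] op 1.003
```

Still about 13 mm off and 9° short in yaw. I'll correct this and take a close look with the wrist camera.

{"op": "step_arm", "data": {
  "increments": [
    [[0.7,-0.6,0],[0,0,-4.3]],
    [[0.6,-0.6,0],[0,0,-4.4]],
    [[0,0,0],[0,0,0]],
    [[0,0,0],[0,0,0]],
    [[0,0,0],[0,0,0]],
    [[0,0,0],[0,0,0]],
    [[0,0,0],[0,0,0]],
    [[0,0,0],[0,0,0]],
    [[0,0,0],[0,0,0]],
    [[0,0,0],[0,0,0]]
  ]
}}

```text
clock: 3.1
tool_pos: [0.6033, 0.0477, 0.3988]
eef_rot: [0.988, -0.153, 0.0, 0.0]
contact_force: [-0.3, 0.3, -0.2]
opening: 1.0
finger_force: 0.0
```

Run:
```python
from st import *;from h import *
st();c=r.calibration("wrist");p,d=r.snapshot("wrist")
np.savez("wrist.npz",p=p,d=d,R=c["R"],t=c["t"],f=192/np.tan(np.radians(c["fov_y"]/2)),cx=c["cx"],cy=c["cy"])
cv2.imwrite("pics/wrist.png",p[:,:,::-1])
z=load("wrist");W=cloud(z);ok=d>0
near=ok&(abs(W[...,0]-.604)<.06)&(abs(W[...,1]-.046)<.06)
q=p.astype(int)
for k,m in dict(bar=near&(W[...,2]>.298)&(W[...,2]<.318),red=near&(q[...,0]>120)&(q[...,1]<60)&(W[...,2]>.29)).items():
    P=W[m]; 
    if len(P): print(k,len(P),P.mean(0).round(4),rect(P),np.percentile(P[:,2],[5,50,95]).round(4))
```

```text
t 3.1 p [0.6033 0.0477 0.3988] yaw_y -107.63 zax [ 0. -0. -1.] F [-0.3   0.29 -0.17] M [ 0.02   0.181 -0.025] q [-0.51  0.59  0.68  1.41 -0.37  1.28 -1.69] op 1.0
bar 2443 [0.6061 0.0462 0.3052] (array([604.5,  46.6]), array([25.7, 63.5]), 72.1) [0.3029 0.3054 0.3068]
red 9 [0.6035 0.0487 0.306 ] (array([603.5,  48.6]), array([4.2, 1.3]), 50.7) [0.305  0.3061 0.3069]
```

View pics/wrist.png

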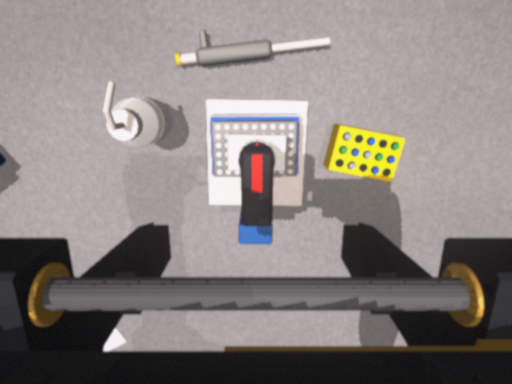

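The wrist view shows the bar upright at (257,185), centred between the fingers at columns 150 and 360. Its centre is (0.6045, 0.0466) with yaw -17.9°. I'll descend 12.8 cm and close.

{"op": "step_arm", "data": {
  "increments": [
    [[0.1,-0.1,-1.8],[0,0,-0.3]],
    [[0,0,-1.8],[0,0,0]],
    [[0,0,-1.8],[0,0,0]],
    [[0,0,-1.8],[0,0,0]],
    [[0,0,-1.8],[0,0,0]],
    [[0,0,-1.6],[0,0,0]],
    [[0,0,-1.2],[0,0,0]],
    [[0,0,-1.0],[0,0,0]],
    [[0,0,0],[0,0,0]],
    [[0,0,0],[0,0,0]]
  ]
}}

```text
clock: 4.15
tool_pos: [0.6046, 0.0465, 0.2711]
eef_rot: [0.988, -0.156, 0.0, 0.0]
contact_force: [0.0, 0.5, 0.8]
opening: 0.999
finger_force: 0.0
```

{"op": "step_arm", "data": {
  "increments": [
    [[0,0,0],[0,0,0]],
    [[0,0,0],[0,0,0]],
    [[0,0,0],[0,0,0]],
    [[0,0,0],[0,0,0]],
    [[0,0,0],[0,0,0]],
    [[0,0,0],[0,0,0]],
    [[0,0,0],[0,0,0]],
    [[0,0,0],[0,0,0]],
    [[0,0,0],[0,0,0]],
    [[0,0,0],[0,0,0]]
  ],
  "fingers": 0.2,
  "grip_force": 40
}}

```text
clock: 5.15
tool_pos: [0.6043, 0.0466, 0.2707]
eef_rot: [0.988, -0.156, -0.0, 0.0]
contact_force: [0.3, 0.0, -0.1]
opening: 0.288
finger_force: 40.0
```

```bash
python3 st.py
```

```text
t 5.15 p [0.6043 0.0466 0.2707] yaw_y -107.94 zax [-0. -0. -1.] F [ 0.3   0.02 -0.09] M [-0.009  0.165  0.03 ] q [-0.48  0.7   0.61  1.61 -0.46  0.98 -1.6 ] op 0.288
```

Gripped: the opening is about 25.5 mm with 40 N on the pads, and z = 0.271 is extension 0. Now I'll turn 60° anticlockwise.

{"op": "step_arm", "data": {
  "increments": [
    [[0,0,0],[0,0,6]],
    [[0,0,0],[0,0,6]],
    [[0,0,0],[0,0,6]],
    [[0,0,0],[0,0,6]],
    [[0,0,0],[0,0,6]],
    [[0,0,0],[0,0,6]],
    [[0,0,0],[0,0,6]],
    [[0,0,0],[0,0,6]],
    [[0,0,0],[0,0,6]],
    [[0,0,0],[0,0,6]]
  ]
}}

```text
clock: 6.15
tool_pos: [0.6042, 0.0468, 0.2706]
eef_rot: [0.933, 0.361, -0.0, -0.0]
contact_force: [-0.4, 0.3, -0.3]
opening: 0.296
finger_force: 40.0
```

{"op": "step_arm", "data": {
  "increments": [
    [[0,0,0],[0,0,2]],
    [[0,0,0],[0,0,0]],
    [[0,0,0],[0,0,0]],
    [[0,0,0],[0,0,0]],
    [[0,0,0],[0,0,0]],
    [[0,0,0],[0,0,0]],
    [[0,0,0],[0,0,0]],
    [[0,0,0],[0,0,0]],
    [[0,0,0],[0,0,0]],
    [[0,0,0],[0,0,0]]
  ]
}}

```text
clock: 7.15
tool_pos: [0.6042, 0.0467, 0.2707]
eef_rot: [0.927, 0.375, -0.0, -0.0]
contact_force: [0.1, 1.3, -1.9]
opening: 0.289
finger_force: 40.0
```

```bash
python3 st.py
```

```text
t 7.15 p [0.6042 0.0467 0.2707] yaw_y -45.94 zax [-0.  0. -1.] F [ 0.12  1.26 -1.87] M [0.208 0.151 0.025] q [-0.32  0.64  0.29  1.6  -0.21  0.93 -0.75] op 0.289
```

{"op": "step_arm", "data": {
  "increments": [
    [[0,0,-0.2],[0,0,0]],
    [[0,0,-0.3],[0,0,0]],
    [[0,0,-0.3],[0,0,0]],
    [[0,0,-0.3],[0,0,0]],
    [[0,0,-0.3],[0,0,0]],
    [[0,0,-0.3],[0,0,0]],
    [[0,0,-0.3],[0,0,0]],
    [[0,0,-0.3],[0,0,0]],
    [[0,0,-0.2],[0,0,0]],
    [[0,0,-0.1],[0,0,0]]
  ]
}}

```text
clock: 8.15
tool_pos: [0.6043, 0.0467, 0.2445]
eef_rot: [0.927, 0.375, -0.0, 0.0]
contact_force: [-1.2, 1.0, 1.6]
opening: 0.294
finger_force: 40.0
```

```bash
python3 st.py
```

```text
t 8.15 p [0.6043 0.0467 0.2445] yaw_y -45.94 zax [-0. -0. -1.] F [-1.21  0.96  1.6 ] M [ 0.278  0.384 -0.002] q [-0.31  0.67  0.28  1.63 -0.23  0.87 -0.74] op 0.294
```

{"op": "step_arm", "data": {
  "increments": [
    [[0,0,-0.05],[0,0,0]],
    [[0,0,-0.05],[0,0,0]],
    [[0,0,-0.05],[0,0,0]],
    [[0,0,-0.05],[0,0,0]],
    [[0,0,-0.05],[0,0,0]],
    [[0,0,-0.05],[0,0,0]],
    [[0,0,-0.05],[0,0,0]],
    [[0,0,-0.05],[0,0,0]],
    [[0,0,0],[0,0,0]],
    [[0,0,0],[0,0,0]]
  ]
}}

```text
clock: 9.15
tool_pos: [0.6043, 0.0466, 0.2406]
eef_rot: [0.927, 0.375, -0.0, 0.0]
contact_force: [-1.1, 1.1, -0.2]
opening: 0.291
finger_force: 40.0
```

```bash
python3 st.py
```

```text
t 9.15 p [0.6043 0.0466 0.2406] yaw_y -45.94 zax [-0. -0. -1.] F [-1.12  1.13 -0.18] M [0.226 0.295 0.038] q [-0.31  0.67  0.28  1.64 -0.23  0.86 -0.74] op 0.291
```

{"op": "step_arm", "data": {
  "increments": [
    [[0,0,-0.03],[0,0,0]],
    [[0,0,-0.03],[0,0,0]],
    [[0,0,-0.03],[0,0,0]],
    [[0,0,-0.03],[0,0,0]],
    [[0,0,-0.03],[0,0,0]],
    [[0,0,-0.03],[0,0,0]],
    [[0,0,-0.03],[0,0,0]],
    [[0,0,-0.03],[0,0,0]],
    [[0,0,-0.03],[0,0,0]],
    [[0,0,-0.03],[0,0,0]]
  ]
}}

```text
clock: 10.15
tool_pos: [0.6043, 0.0467, 0.2377]
eef_rot: [0.927, 0.375, -0.0, 0.0]
contact_force: [-0.5, 1.1, 0.8]
opening: 0.291
finger_force: 40.0
```

{"op": "step_arm", "data": {
  "increments": [
    [[0,0,-0.03],[0,0,0]],
    [[0,0,-0.03],[0,0,0]],
    [[0,0,-0.03],[0,0,0]],
    [[0,0,-0.03],[0,0,0]],
    [[0,0,-0.03],[0,0,0]],
    [[0,0,-0.03],[0,0,0]],
    [[0,0,-0.03],[0,0,0]],
    [[0,0,-0.03],[0,0,0]],
    [[0,0,-0.03],[0,0,0]],
    [[0,0,-0.03],[0,0,0]]
  ]
}}

```text
clock: 11.15
tool_pos: [0.6044, 0.0467, 0.2349]
eef_rot: [0.927, 0.375, 0.0, 0.0]
contact_force: [-1.5, 1.1, 3.5]
opening: 0.291
finger_force: 40.0
```

{"op": "step_arm", "data": {
  "increments": [
    [[0,0,-0.03],[0,0,0]],
    [[0,0,-0.03],[0,0,0]],
    [[0,0,-0.03],[0,0,0]],
    [[0,0,-0.03],[0,0,0]],
    [[0,0,-0.03],[0,0,0]],
    [[0,0,-0.03],[0,0,0]],
    [[0,0,-0.03],[0,0,0]],
    [[0,0,-0.03],[0,0,0]],
    [[0,0,-0.03],[0,0,0]],
    [[0,0,-0.03],[0,0,0]]
  ]
}}

```text
clock: 12.15
tool_pos: [0.6044, 0.0467, 0.2321]
eef_rot: [0.927, 0.375, 0.0, 0.0]
contact_force: [-1.2, 0.9, 6.6]
opening: 0.29
finger_force: 40.0
```

Contact is at an extension of about 33.6 mm, which puts the plate top near 80 mm. 10 N would then be at about 42 mm, and that is a notch. I'll go on to z = 0.2287.

{"op": "step_arm", "data": {
  "increments": [
    [[0,0,-0.04],[0,0,0]],
    [[0,0,-0.04],[0,0,0]],
    [[0,0,-0.04],[0,0,0]],
    [[0,0,-0.04],[0,0,0]],
    [[0,0,-0.04],[0,0,0]],
    [[0,0,-0.04],[0,0,0]],
    [[0,0,-0.04],[0,0,0]],
    [[0,0,-0.04],[0,0,0]],
    [[0,0,-0.02],[0,0,0]],
    [[0,0,0],[0,0,0]]
  ]
}}

```text
clock: 13.15
tool_pos: [0.6045, 0.0467, 0.2292]
eef_rot: [0.927, 0.375, 0.001, 0.0]
contact_force: [-2.7, 2.5, 9.5]
opening: 0.29
finger_force: 40.0
```

```bash
python3 st.py
python3 - <<'E'
from plant import r
import numpy as np
print(np.array([[*r.snapshot("top")[:0],r.get_state()["tool_pos"][2],r.get_state()["contact_force"][2]] for _ in range(6)]).round(4))
E
```

```text
t 13.15 p [0.6045 0.0467 0.2292] yaw_y -45.94 zax [ 0.001  0.    -1.   ] F [-2.66  2.47  9.53] M [0.463 0.814 0.072] q [-0.31  0.69  0.27  1.65 -0.23  0.83 -0.74] op 0.29
[[0.2293 9.5776]
 [0.2292 9.3958]
 [0.2292 9.5257]
 [0.2292 9.1021]
 [0.2292 9.4584]
 [0.2292 9.7987]]
```

It needs about 0.5 mm more. Then I'll turn clockwise, slowly at first.

{"op": "step_arm", "data": {
  "increments": [
    [[0,0,-0.06],[0,0,0]],
    [[0,0,0],[0,0,0]],
    [[0,0,0],[0,0,-3]],
    [[0,0,0],[0,0,-4]],
    [[0,0,0],[0,0,-4]],
    [[0,0,0],[0,0,-4]],
    [[0,0,0],[0,0,-4]],
    [[0,0,0],[0,0,-4]],
    [[0,0,0],[0,0,-4]],
    [[0,0,0],[0,0,-4]]
  ]
}}

```text
clock: 14.45
tool_pos: [0.6046, 0.0465, 0.2287]
eef_rot: [0.994, 0.112, 0.001, 0.0]
contact_force: [-4.0, 1.7, 9.9]
opening: 0.292
finger_force: 40.0
```

```bash
python3 st.py
```

```text
t 14.45 p [0.6046 0.0465 0.2287] yaw_y -77.1 zax [ 0.001  0.    -1.   ] F [-3.96  1.69  9.89] M [0.461 0.794 0.06 ] q [-0.39  0.71  0.43  1.66 -0.37  0.85 -1.15] op 0.292
```

{"op": "step_arm", "data": {
  "increments": [
    [[0,0,0],[0,0,-4]],
    [[0,0,0],[0,0,-4]],
    [[0,0,0],[0,0,-4]],
    [[0,0,0],[0,0,-4]],
    [[0,0,0],[0,0,-4]],
    [[0,0,0],[0,0,-4]],
    [[0,0,0],[0,0,-3]],
    [[0,0,0],[0,0,-3]],
    [[0,0,0],[0,0,-1]],
    [[0,0,0],[0,0,-1]]
  ]
}}

```text
clock: 15.45
tool_pos: [0.6047, 0.0463, 0.2287]
eef_rot: [0.986, -0.165, 0.001, 0.0]
contact_force: [-2.4, 0.5, 9.0]
opening: 0.291
finger_force: 40.0
```

```bash
python3 st.py
```

```text
t 15.45 p [0.6047 0.0463 0.2287] yaw_y -108.98 zax [ 0.001 -0.    -1.   ] F [-2.44  0.53  8.99] M [0.409 0.698 0.079] q [-0.47  0.75  0.6   1.66 -0.51  0.89 -1.58] op 0.291
```

Now a little further to feel the clockwise stop.

{"op": "step_arm", "data": {
  "increments": [
    [[0,0,0],[0,0,-1]],
    [[0,0,0],[0,0,-1]],
    [[0,0,0],[0,0,-1]],
    [[0,0,0],[0,0,0]],
    [[0,0,0],[0,0,0]],
    [[0,0,0],[0,0,0]],
    [[0,0,0],[0,0,0]],
    [[0,0,0],[0,0,0]],
    [[0,0,0],[0,0,0]],
    [[0,0,0],[0,0,0]]
  ]
}}

```text
clock: 16.45
tool_pos: [0.6047, 0.0463, 0.2287]
eef_rot: [0.982, -0.188, 0.001, 0.001]
contact_force: [-3.2, 0.9, 10.0]
opening: 0.29
finger_force: 40.0
```

```bash
python3 st.py
```

```text
t 16.45 p [0.6047 0.0463 0.2287] yaw_y -111.73 zax [ 0.001 -0.001 -1.   ] F [-3.2   0.95  9.98] M [0.281 0.717 1.011] q [-0.48  0.75  0.61  1.66 -0.52  0.9  -1.61] op 0.29
```

The moment rose to 1.0 N m, so the handle is at the stop. I'll ease the yaw and let up 1 mm to check the lock.

{"op": "step_arm", "data": {
  "increments": [
    [[0,0,0],[0,0,1]],
    [[0,0,0],[0,0,1]],
    [[0,0,0.03],[0,0,0]],
    [[0,0,0.03],[0,0,0]],
    [[0,0,0.03],[0,0,0]],
    [[0,0,0.03],[0,0,0]],
    [[0,0,0],[0,0,0]],
    [[0,0,0],[0,0,0]],
    [[0,0,0],[0,0,0]],
    [[0,0,0],[0,0,0]]
  ]
}}

```text
clock: 17.45
tool_pos: [0.6044, 0.0465, 0.2289]
eef_rot: [0.985, -0.173, 0.0, 0.0]
contact_force: [-0.8, 0.9, 4.0]
opening: 0.294
finger_force: 40.0
```

```bash
python3 st.py
```

```text
t 17.45 p [0.6044 0.0465 0.2289] yaw_y -109.94 zax [ 0. -0. -1.] F [-0.8   0.93  4.  ] M [0.224 0.311 0.226] q [-0.48  0.75  0.6   1.66 -0.52  0.9  -1.59] op 0.294
```

{"op": "step_arm", "data": {
  "increments": [
    [[0,0,0.03],[0,0,0]],
    [[0,0,0.03],[0,0,0]],
    [[0,0,0.03],[0,0,0]],
    [[0,0,0],[0,0,0]],
    [[0,0,0],[0,0,0]],
    [[0,0,0],[0,0,0]],
    [[0,0,0],[0,0,0]],
    [[0,0,0],[0,0,0]],
    [[0,0,0],[0,0,0]],
    [[0,0,0],[0,0,0]]
  ]
}}

```text
clock: 18.45
tool_pos: [0.6043, 0.0466, 0.2298]
eef_rot: [0.985, -0.173, 0.0, 0.0]
contact_force: [0.7, 0.1, 1.7]
opening: 0.289
finger_force: 40.0
```

```bash
python3 st.py
```

```text
t 18.45 p [0.6043 0.0466 0.2298] yaw_y -109.95 zax [-0. -0. -1.] F [0.72 0.08 1.68] M [0.002 0.15  0.247] q [-0.48  0.75  0.6   1.66 -0.51  0.9  -1.59] op 0.289
```

{"op": "step_arm", "data": {
  "increments": [
    [[0,0,0.03],[0,0,0]],
    [[0,0,0.03],[0,0,0]],
    [[0,0,0.03],[0,0,0]],
    [[0,0,0],[0,0,0]],
    [[0,0,0],[0,0,0]],
    [[0,0,0],[0,0,0]],
    [[0,0,0],[0,0,0]],
    [[0,0,0],[0,0,0]],
    [[0,0,0],[0,0,0]],
    [[0,0,0],[0,0,0]]
  ]
}}

```text
clock: 19.45
tool_pos: [0.6042, 0.0467, 0.2306]
eef_rot: [0.985, -0.173, -0.0, 0.0]
contact_force: [1.1, -0.3, -4.7]
opening: 0.291
finger_force: 40.0
```

```bash
python3 st.py
```

```text
t 19.45 p [0.6042 0.0467 0.2306] yaw_y -109.94 zax [-0. -0. -1.] F [ 1.08 -0.34 -4.68] M [-0.104 -0.052  0.256] q [-0.48  0.75  0.6   1.66 -0.51  0.9  -1.59] op 0.291
```

The pull of -4.7 N shows it is locked against the catch. I'll return to neutral, release and rise.

{"op": "step_arm", "data": {
  "increments": [
    [[0,0,-0.06],[0,0,0]],
    [[0,0,0],[0,0,0]],
    [[0,0,0],[0,0,0]],
    [[0,0,0],[0,0,0]],
    [[0,0,0],[0,0,0]],
    [[0,0,0],[0,0,0]],
    [[0,0,0],[0,0,0]],
    [[0,0,0],[0,0,0]],
    [[0,0,0],[0,0,0]],
    [[0,0,0],[0,0,0]]
  ]
}}

```text
clock: 20.45
tool_pos: [0.6044, 0.0466, 0.2304]
eef_rot: [0.985, -0.173, 0.0, 0.0]
contact_force: [-0.8, 0.3, 4.9]
opening: 0.291
finger_force: 40.0
```

{"op": "step_arm", "data": {
  "increments": [
    [[0,0,0],[0,0,0]],
    [[0,0,0],[0,0,0]],
    [[0,0,0],[0,0,0]],
    [[0,0,0],[0,0,0]],
    [[0,0,0],[0,0,0]],
    [[0,0,0],[0,0,0]],
    [[0,0,0],[0,0,0]],
    [[0,0,0],[0,0,0]],
    [[0,0,0],[0,0,0]],
    [[0,0,0],[0,0,0]]
  ],
  "fingers": 0.8
}}

```text
clock: 21.45
tool_pos: [0.6043, 0.0466, 0.2302]
eef_rot: [0.985, -0.173, 0.0, 0.0]
contact_force: [0.3, 0.2, 0.3]
opening: 0.801
finger_force: 0.0
```

{"op": "step_arm", "data": {
  "increments": [
    [[0,0,0.5],[0,0,0]],
    [[0,0,1],[0,0,0]],
    [[0,0,2],[0,0,0]],
    [[0,0,2],[0,0,0]],
    [[0,0,2],[0,0,0]],
    [[0,0,2],[0,0,0]],
    [[0,0,2],[0,0,0]],
    [[0,0,2],[0,0,0]],
    [[0,0,2],[0,0,0]],
    [[0,0,1],[0,0,0]]
  ]
}}

```text
clock: 22.45
tool_pos: [0.6049, 0.0461, 0.3978]
eef_rot: [0.985, -0.173, 0.002, -0.0]
contact_force: [-0.3, -0.4, 0.3]
opening: 0.8
finger_force: 0.0
```

Run:
```python
from st import *;from h import *
st()
for n in("wrist","top"):
    c=r.calibration(n);p,d=r.snapshot(n)
    z=dict(p=p,d=d,R=c["R"],t=c["t"],f=192/np.tan(np.radians(c["fov_y"]/2)),cx=c["cx"],cy=c["cy"])
    W=cloud(z);m=(d>0)&(np.hypot(W[...,0]-.604,W[...,1]-.046)<.05)&(W[...,2]>.245)&(W[...,2]<.3)
    if m.sum()>5:P=W[m];print(n,m.sum(),rect(P),np.percentile(P[:,2],[5,50,95]).round(4))
    cv2.imwrite(f"pics/{n}2.png",p[:,:,::-1])
```

```text
t 22.45 p [0.6049 0.0461 0.3978] yaw_y -109.96 zax [ 0.004 -0.    -1.   ] F [-0.29 -0.44  0.29] M [ 0.009  0.158 -0.033] q [-0.52  0.6   0.71  1.41 -0.39  1.28 -1.71] op 0.8
wrist 1898 (array([604.5,  47. ]), array([25.6, 63.8]), 70.9) [0.2617 0.265  0.2665]
```

View pics/wrist2.png

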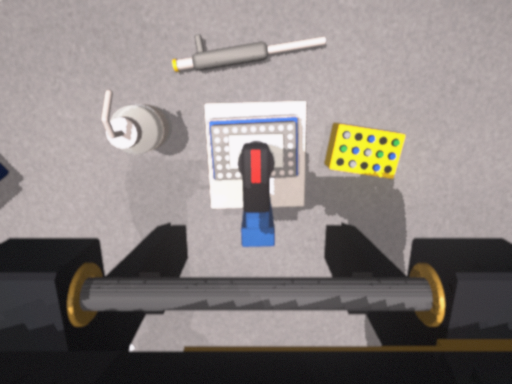

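The bar at (257,170) now sits 40.5 mm lower, at the locked angle, and it held after release. The bottle, rack and pipette are where they were.

```bash
python3 -c "
from plant import r
print(r.finish_job())"
```

```text
the job is handed in; nothing more can be done
None
```

The plate is clamped and the job is handed in: the rod is locked in the 42 mm notch with the foot pressing about 8–9 N (estimated from the spring rate), the most felt while pressing was about 10 N, and the bottle, rack and pipette were not touched.

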